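# Cover the sample pot and hold the carousel's index plunger out

## Robot

A 6-joint arm with a two-finger parallel gripper is mounted at the origin on the work surface. World frame = base frame: x ahead of the robot, y to its left, z up, the work surface at z = 0. Lengths are in m, angles in degrees, forces in N, time in s.
With the tool pointing down it reaches from about 0.25 to 0.725 m from the base axis. Payload 4 kg.
Tool frame: the origin (TCP) lies between the finger pads; the fingertips stand 11 mm ahead of it and the grasp point (between the pads) lies 8 mm behind it; z points along the fingers, y is the line along which they close (so a half turn about z gives the same grasp; the last joint's range is limited). The gripper opens to 85 mm and grips with 20 to 120 N. Pads are 22 mm wide; open, the fingers measure 114 mm over their backs; the gripper's body (76 mm by 85 mm) begins 54 mm behind the grasp point. The pads swing forward as they close: fully open they stand 13 mm farther back than shut.
Start: joints at [-76.375, 13.785, 0.286, 76.501, 0, 90], TCP at [0.118, -0.486, 0.242] pointing down, gripper open.
Joint ranges: [-155.79, 155.79], [-60.16, 107.12], [-62.33, 73.08], [-114, 123.19], [-81.49, 82.49], [-180, 180]. Speed limits (degrees/s): [159.86, 159.86, 180, 180, 180, 180].

## Interface

Orientations are given as a 3x3 rotation matrix whose columns are the frame's x, y, z axes.
In Python, from workcell import manip gives the robot as it stands. The module is installed in compiled form; this text tells all that it offers.
- The arm moves only by the tool send_rows, never from a script. Its arguments are lists of equal length, an entry for each row: "dr": the turn, a rotation vector about the tool's x, y, z as a fraction of full scale, a list of three; "offset": the shift along the tool's x, y, z as a fraction of full scale, a list of three; "grip": the closure, from -1 (fully open) to 1 (shut). A call has exactly 10 rows; each row shifts and turns the commanded pose from where the row before left it, along the tool's axes as they then stand; what a row does not reach is not made up. Full scale, the value 1, is 0.025 m for a shift and 0.12 rad for a turn. A row lasts 1/12 s, in which the tool goes at most 41.7 mm and 7.16 degrees, less where a joint would pass 70% of its speed; a pose out of reach is approached as far as the arm can. A call with a number of a shift or a turn outside -1 to 1 is refused whole. A call with a gripper value outside its range is refused whole. The fingers move at their own pace and stop on an object; "grip_force" is the grip in N (left out, the last holds). Time passes only in rows, so rows that do not move let the fingers close, or fill a call up. It gives the time, the measured TCP pose, the force, the opening and the grip force at its end, in the units of the state.
- manip.sense(): the state, without advancing time (a new reading comes with each control period).
- manip.capture(name): name is "scene" or "top" or "wrist"; returns a dict with "color" (384x512x3 uint8, red, green, blue), "z_map" (384x512 float32, m along the optical axis (not along the pixel's ray), 0 where there is no reading), "camera_matrix" (3x3 intrinsics, pixels), "distortion" ([k1, k2, p1, p2, k3] as OpenCV has them; the pictures are not rectified), "cam_to_world" (4x4, takes a point from camera to world coordinates); the wrist camera has in their place "mount" (4x4, takes a point from camera to tool coordinates, whose origin is the TCP and whose axes are the flange's). Camera axes: x right, y down, z forward; pixel columns grow to the right and rows downward; lengths in m; the calibration is good to about 2 mm. A picture is of the moment at which its call begins: read the wrist's pose just before it.
- manip.sign_off(): hands the job in; it is judged then, once.
The state is a dict: "time": time; "joint_positions": joint angles; "joint_vel": joint speeds; "joint_torque": joint torques, N m; "ee_pos": TCP position; "tool_rot": TCP orientation; "force": force on the tool from outside, world axes, zero at the start; "moment": the same for the moment, N m; "gripper_width": finger opening in m; "grasp_force": force on a finger pad.
Only numpy, scipy, OpenCV 4.12 (cv2) and the standard library are available. Lean on these libraries where they do the work, as an engineer would, in place of code of your own. Each camera call takes 0.05 s, during which the arm holds its last target. There are 200 camera calls.

## Task

Pick up the loose knobbed lid from the bench, lower it (do not drop it) onto the open sample pot on the carousel so that it sits fully seated and level, and let go of it. Then take the knob of the carousel's spring-loaded locking plunger, pull it straight up as far as it goes so that its pin is clear of the index hole, and finish while still holding it there so that the carousel could be turned. Leave the bottle, the jar, the stack of dishes and the tube rack where they stand.

Things in the scene. Friction and masses are not known exactly. Their poses are not given: they have to be found in the camera images.
- lid: Loose round steel lid, 90 to 170 g, upright on the bench. Origin: centre of its underside, z up. From the bottom: spigot 54 mm across (49 at its foot), 7 mm high; disc 80 mm across, z 7 to 13 mm; black upright cylindrical knob 22 mm across, z 13 to 41 mm. Yaw does not matter. Seated on the pot, the disc rests on the rim, the spigot is inside and the origin is 7 mm below the rim.
- open_pot: The open steel sample pot, fixed on the carousel's turntable: 68 mm outside diameter, 62 mm inside, 60 mm high. Origin: centre of its underside, 46 mm above the bench; z up. It stands in either of the two places on the turntable; the closed pot is in the other.
- open_pot_rim (a point): Centre of the open pot's mouth, at rim height, 106 mm above the bench.
- closed_pot: The same pot with a lid already on it, all fixed on the carousel 110 mm from the open pot (centre to centre): leave it. Origin: centre of its underside, 46 mm above the bench; its lid's knob tops out 140 mm above the bench.
- carousel: Sample carousel fixed to the bench; does not turn here. Round turntable 240 mm across, top 46 mm high, index holes near its edge. Origin: its axis at bench level, z up. In its frame the pots are at x -55 and +55, y +30 mm, the plunger at x 0, y -106 mm on a grey bracket 36 mm wide, 76 mm high, y -94 to -144 mm, with a steel barrel 18 mm across up to 90 mm under the knob.
- plunger_knob (a point): Centre of the top of the plunger's knob, on its vertical axis; moves with it: 121 mm above the bench when locked, 141 mm when fully pulled. The knob is a black upright cylinder 24 mm across and 30 mm tall, on the side of the carousel, grippable from above over all its height, with free space all round.
- plunger (a joint): Upward travel of the locking plunger in m: 0 = spring-down, pin in the index hole; 0.020 = fully pulled back against a hard stop (the pin reaches 12 mm into the hole). The spring pulls it back with 6 N at 0 rising to 12 N at 0.020; it does not latch and snaps down when let go.
- bottle: Bystander: round white bottle with a blue cap, 56 mm in diameter, 120 mm tall, loose. Origin: centre of its underside.
- jar: Bystander: round amber glass jar, 60 mm in diameter, 75 mm tall, loose. Origin: centre of its underside.
- dishes: Bystander: stack of two flat round culture dishes, 90 mm in diameter, 30 mm tall, loose. Origin: centre of its underside.
- rack: Bystander: wire rack with capped test tubes, 260 by 80 mm (long side along its own x), tubes up to 155 mm high, loose. Origin: centre of its underside.
Things that resemble listed ones, but are neither listed nor needed, are in the scene too. Leave any pink or red look-alike of the lid alone.

How it is judged:
By the outcome, as a careful person would: the job done as asked, in the order asked, and still so for the second after the job is handed in, while the arm keeps its last pose, push and grip.
It also fails if it takes over 50 s, if anything falls off the work surface, if the arm or the gripper's body presses on something with over 40 N, if the wrist force passes 120 N, or if a joint passes its speed limit or range.

## Working session

There is one attempt and no reset: what is moved stays moved. The work goes in short steps, Python scripts to look and compute and a tool call to move; the robot and the scene stay as the last step left them, time stands still between calls to the robot, and variables do not carry over. Pictures are saved under pics/ and viewed, at most 10 in all, crops included, and the job is handed in when it is done.

Besides the shell and the picture viewer there is one more tool, called after ">>>" as name(argument=value, ...), one argument or row to a line, values as JSON. send_rows: Moves the arm, as the interface text tells. Its arguments: {"type":"object","properties":{"dr":{"type":"array","items":{"type":"array","items":{"type":"number"}}},"offset":{"type":"array","items":{"type":"array","items":{"type":"number"}}},"grip":{"type":"array","items":{"type":"number"}},"grip_force":{"type":"number"}},"required":["dr","offset","grip"]}

```bash
mkdir -p pics; cat > h.py <<'E'
from workcell import manip
import numpy as np, cv2, pickle
def snap(n,f):
    s=manip.sense(); c=manip.capture(n); c['s']=s
    pickle.dump(c,open(f'pics/{f}.pkl','wb')); cv2.imwrite(f'pics/{f}.png',c['color'][...,::-1]); return c
def load(f): return pickle.load(open(f'pics/{f}.pkl','rb'))
def T(c):
    if 'cam_to_world' in c: return np.array(c['cam_to_world'])
    M=np.eye(4); M[:3,:3]=c['s']['tool_rot']; M[:3,3]=c['s']['ee_pos']; return M@np.array(c['mount'])
def cloud(c):
    h,w=c['z_map'].shape; u,v=np.meshgrid(np.arange(w),np.arange(h))
    p=cv2.undistortPoints(np.stack([u.ravel(),v.ravel()],1).astype(np.float64)[:,None],np.array(c['camera_matrix']),np.array(c['distortion']))[:,0]
    z=c['z_map'].ravel(); P=np.c_[p*z[:,None],z]; t=T(c); W=P@t[:3,:3].T+t[:3,3]; W[z==0]=np.nan
    return W.reshape(h,w,3)
E
python3 - <<'E'
from h import *
a=snap('scene','s0');b=snap('top','t0')
print(manip.sense())
for c in(a,b):print(T(c).round(3).tolist(), c['camera_matrix'])
cv2.imwrite('pics/t0b.png',cv2.resize(b['color'][...,::-1],(800,600)))
E
```

```text
{'time': 0.1, 'joint_positions': array([-7.63759816e+01,  1.38295020e+01,  2.21167347e-01,  7.65024077e+01,
        1.00278315e-03,  8.99990475e+01]), 'joint_vel': array([ 0.1353426 , -0.07111105,  0.14517019,  0.00320802,  0.02711774,
        0.06746138]), 'joint_torque': array([-1.42433814e-04, -3.73138726e+01,  2.53009772e+01,  1.08461006e-02,
       -5.96047201e-06, -3.73996727e-06]), 'ee_pos': array([ 0.11764974, -0.48539359,  0.24148608]), 'tool_rot': array([[ 9.71858436e-01,  2.35565254e-01, -4.38264592e-04],
       [ 2.35565661e-01, -9.71856613e-01,  1.88255399e-03],
       [ 1.75339654e-05, -1.93281606e-03, -9.99998132e-01]]), 'force': array([-0.22442314,  0.22904328,  0.4737634 ]), 'moment': array([-0.03416501, -0.02455215, -0.03330887]), 'grasp_force': 0.0, 'gripper_width': 0.08528266848867519}
[[-0.013, 0.731, -0.682, 1.569], [1.0, 0.016, -0.003, 0.033], [0.009, -0.682, -0.731, 1.193], [0.0, 0.0, 0.0, 1.0]] [[493.6719558    0.         247.09467723]
 [  0.         493.6719558  193.51740642]
 [  0.           0.           1.        ]]
[[0.016, -0.998, 0.058, 0.451], [-1.0, -0.016, -0.009, 0.016], [0.01, -0.058, -0.998, 1.916], [0.0, 0.0, 0.0, 1.0]] [[471.8124501    0.         247.74841768]
 [  0.         471.8124501  194.33969386]
 [  0.           0.           1.        ]]
```

View pics/t0b.png

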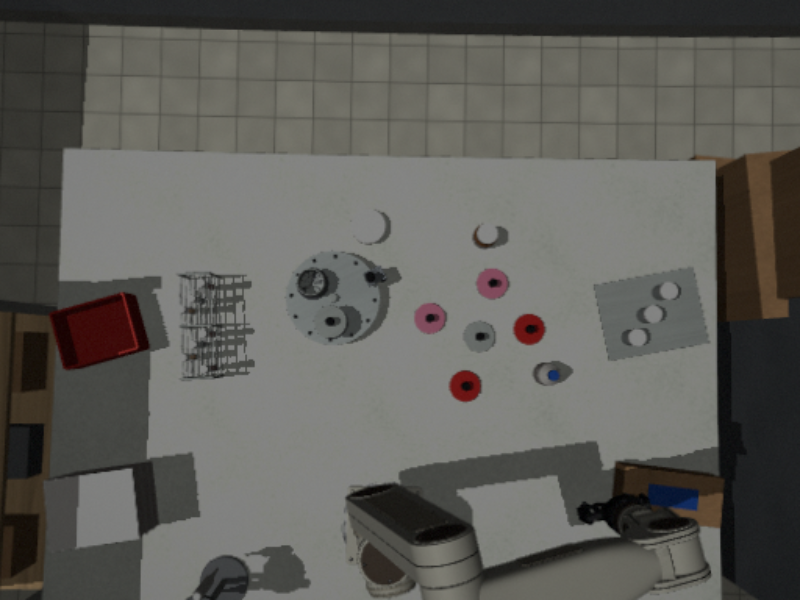

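View pics/s0.png

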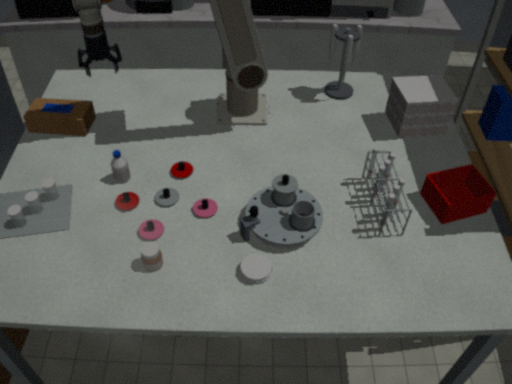

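The top view (800x600) has five lid-like discs: pink at (430,318) and (492,283), red at (529,329) and (465,386), and grey steel at (480,336), which is the lid. The closed pot's lid at (331,321) also looks similar. The open pot is at (313,281) and the plunger at (373,277).

```bash
python3 - <<'E'
from h import *
b=load('t0');a=load('s0');W=cloud(b);V=cloud(a)
def px(c,P):
    t=np.linalg.inv(T(c)); r,_=cv2.Rodrigues(t[:3,:3]); return cv2.projectPoints(np.array([P],float),r,t[:3,3],c['camera_matrix'],np.array(c['distortion']))[0].ravel()
for n,u,v in [('lid',307,215),('open',200,181),('closed',211,205),('plg',238,177)]:
    print(n,W[v-1:v+2,u-1:u+2].reshape(-1,3).mean(0).round(4))
def circ(name,Q,c0,r,zl,zh):
    d=np.hypot(Q[...,0]-c0[0],Q[...,1]-c0[1]); m=(d<r)&(Q[...,2]>zl)&(Q[...,2]<zh); P=Q[m]
    if len(P)<5: print(name,len(P));return
    x0,x1=np.nanmin(P,0),np.nanmax(P,0); (cx,cy),rr=cv2.minEnclosingCircle(P[:,:2].astype(np.float32)); print(name,len(P),P.mean(0).round(4),'enc',round(cx,4),round(cy,4),round(rr,4),'z',np.median(P[:,2]).round(4))
for nm,Q in(('top',W),('scene',V)):
    l=W[215,307];k=W[177,238];
    circ(nm+' disc',Q,l,.06,.006,.022);circ(nm+' knob',Q,l,.04,.03,.06)
    o=W[181,200];circ(nm+' openrim',Q,o,.05,.095,.115)
    o=W[205,211];circ(nm+' closeddisc',Q,o,.06,.105,.12);circ(nm+' closedknob',Q,o,.04,.128,.15)
    circ(nm+' plg',Q,k,.04,.105,.13)
im=b['color'][140:250,160:370,::-1]
im2=a['color'][150:270,90:340,::-1]
A=cv2.resize(im,(760,398),interpolation=3); cv2.imwrite('pics/c1.png',A)
cv2.imwrite('pics/c2.png',cv2.resize(im2,(800,384),interpolation=3))
E
```

```text
lid [ 0.4823 -0.2381  0.0413]
open [0.6099 0.1886 0.0503]
closed [0.5124 0.137  0.1404]
plg [0.6223 0.0376 0.1146]
top disc 294 [ 0.4826 -0.2372  0.0123] enc 0.4822 -0.2367 0.0588 z 0.0122
top knob 25 [ 0.4821 -0.2365  0.0412] enc 0.4825 -0.2363 0.0107 z 0.0411
top openrim 51 [0.6072 0.1922 0.1046] enc 0.6083 0.1912 0.0344 z 0.1043
top closeddisc 279 [0.5111 0.1404 0.1118] enc 0.5115 0.1402 0.04 z 0.1117
top closedknob 28 [0.5105 0.14   0.1394] enc 0.5031 0.1469 0.0216 z 0.1399
top plg 31 [0.6225 0.0446 0.12  ] enc 0.6227 0.0448 0.013 z 0.1213
scene disc 305 [ 0.4902 -0.2333  0.012 ] enc 0.4798 -0.2269 0.0495 z 0.0119
scene knob 38 [ 0.487  -0.2336  0.0385] enc 0.4882 -0.2341 0.0131 z 0.039
scene openrim 141 [0.6121 0.1961 0.1022] enc 0.6101 0.1945 0.0359 z 0.1024
scene closeddisc 341 [0.5193 0.1439 0.1111] enc 0.5142 0.1438 0.0435 z 0.1111
scene closedknob 48 [0.5167 0.1443 0.1371] enc 0.5134 0.1429 0.0139 z 0.1381
scene plg 67 [0.6288 0.0499 0.1169] enc 0.6253 0.05 0.0159 z 0.1183
```

View pics/c2.png

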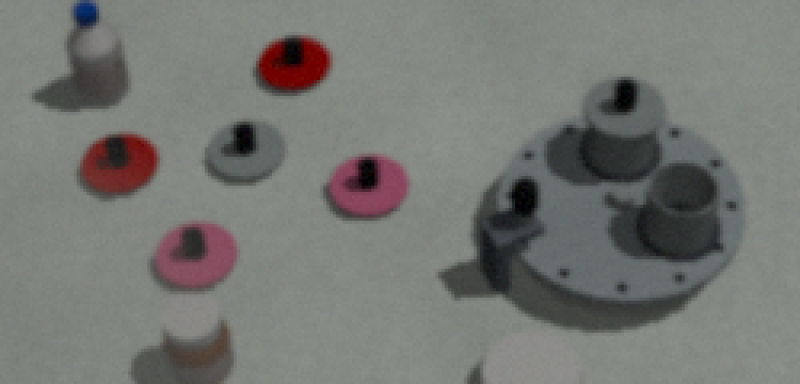

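The close crop shows the grey steel lid at (245,150) among the pink and red ones, which confirms the choice. I'm moving above it for a wrist view.

>>> send_rows(
  dr=[
    [0,0,0],
    [0,0,0],
    [0,0,0],
    [0,0,0],
    [0,0,0],
    [0,0,0],
    [0,0,0],
    [0,0,0],
    [0,0,0],
    [0,0,0],
  ],
  offset=[
    [0.4,-0.15,0],
    [0.8,-0.3,0],
    [0.9,-0.34,0.1],
    [0.9,-0.34,0.1],
    [0.9,-0.34,0.1],
    [0.9,-0.34,0.1],
    [0.9,-0.34,0.1],
    [0.9,-0.34,0.1],
    [0.9,-0.34,0.1],
    [0.9,-0.34,0.1],
  ],
  grip=[-1,-1,-1,-1,-1,-1,-1,-1,-1,-1],
)

```text
time: 0.93
ee_pos: [0.3043, -0.3578, 0.222]
tool_rot: [[0.972, 0.236, -0.0], [0.236, -0.972, 0.001], [0.0, -0.001, -1.0]]
force: [0.0, -0.3, 0.4]
gripper_width: 0.0856
grasp_force: 0.0
```

>>> send_rows(
  dr=[
    [0,0,0],
    [0,0,0],
    [0,0,0],
    [0,0,0],
    [0,0,0],
    [0,0,0],
    [0,0,0],
    [0,0,0],
    [0,0,0],
    [0,0,0],
  ],
  offset=[
    [0.9,-0.34,0.1],
    [0.9,-0.34,0.1],
    [0.9,-0.34,0.1],
    [0.9,-0.34,0.1],
    [0.9,-0.34,0.1],
    [0.9,-0.34,0.1],
    [0.9,-0.34,0.1],
    [0.7,-0.26,0.1],
    [0.4,-0.15,0],
    [0,0,0],
  ],
  grip=[-1,-1,-1,-1,-1,-1,-1,-1,-1,-1],
)

```text
time: 1.77
ee_pos: [0.4679, -0.2463, 0.2018]
tool_rot: [[0.971, 0.239, -0.0], [0.239, -0.971, 0.001], [-0.0, -0.001, -1.0]]
force: [1.0, -1.1, 0.3]
gripper_width: 0.0855
grasp_force: 0.0
```

```bash
python3 - <<'E'
from h import *
c=snap('wrist','w1');s=c['s'];print(s['ee_pos'],s['joint_positions'].round(1),s['tool_rot'].round(3).tolist(),np.array(c['mount']).round(3).tolist(),c['camera_matrix'])
E
```

```text
[ 0.46787762 -0.24626877  0.20182027] [-27.8  18.2   0.2  72.    0.  138.4] [[0.971, 0.239, -0.0], [0.239, -0.971, 0.001], [-0.0, -0.001, -1.0]] [[0.001, -0.962, -0.274, 0.069], [1.0, 0.0, 0.001, -0.001], [-0.001, -0.274, 0.962, -0.132], [0.0, 0.0, 0.0, 1.0]] [[266.39973439   0.         256.42086815]
 [  0.         266.39973439 185.12601226]
 [  0.           0.           1.        ]]
```

View pics/w1.png

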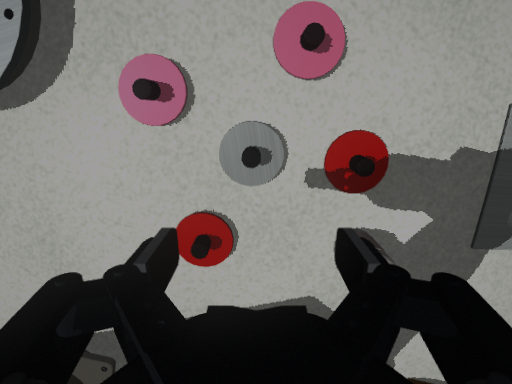

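The wrist view shows the steel lid at (252,152) with its knob at (251,157), and the pads on either side below it. I'll measure it from the depth.

```bash
cat >> h.py <<'E'
from scipy.optimize import least_squares
def fit(name,Q,c0,r,zl,zh,R=None):
    d=np.hypot(Q[...,0]-c0[0],Q[...,1]-c0[1]); P=Q[(d<r)&(Q[...,2]>zl)&(Q[...,2]<zh)]
    if len(P)<8: print(name,len(P)); return
    h=cv2.convexHull((P[:,:2]*1e3).astype(np.float32))[:,0]/1e3
    f=least_squares(lambda q:np.hypot(h[:,0]-q[0],h[:,1]-q[1])-q[2],[*c0[:2],r*.7],loss='soft_l1',f_scale=.001).x
    print(name,len(P),'mean',P.mean(0).round(4),'fit',f.round(4),'z',np.median(P[:,2]).round(4)); return f
def delta(s,tgt): return (s['tool_rot'].T@(np.array(tgt)-s['ee_pos'])/.025).round(2)
E
python3 - <<'E'
from h import *
c=load('w1');Q=cloud(c)
print(Q[157,251],Q[140,235])
fit('disc',Q,Q[140,245],.06,.008,.02);fit('knobtop',Q,Q[157,251],.02,.037,.05);fit('bench',Q,Q[200,270],.01,-.02,.02)
f=[.4837,-.2355]
print(delta(c['s'],[*f,.15]))
E
```

```text
[ 0.48359091 -0.23558501  0.04055575] [ 0.49425518 -0.21281564  0.01347378]
disc 3006 mean [ 0.4834 -0.2353  0.0133] fit [ 0.4819 -0.2356  0.0396] z 0.0133
knobtop 289 mean [ 0.4822 -0.2357  0.0412] fit [ 0.4817 -0.2358  0.0106] z 0.0412
bench 170 mean [ 4.272e-01 -2.741e-01  3.000e-04] fit [ 0.4272 -0.2741  0.0096] z 0.0004
[ 0.72 -0.27  2.07]
```

>>> send_rows(
  dr=[
    [0,0,0],
    [0,0,0],
    [0,0,0],
    [0,0,0],
    [0,0,0],
    [0,0,0],
    [0,0,0],
    [0,0,0],
    [0,0,0],
    [0,0,0],
  ],
  offset=[
    [0.33,-0.14,0.5],
    [0.32,-0.14,0.95],
    [0,0,1],
    [0,0,1],
    [0,0,1],
    [0,0,1],
    [0,0,0.8],
    [0,0,0.5],
    [0,0,0.2],
    [0,0,0],
  ],
  grip=[-1,-1,-1,-1,-1,-1,-1,-1,-1,-1],
  grip_force=40,
)

```text
time: 2.65
ee_pos: [0.4789, -0.2377, 0.0275]
tool_rot: [[0.972, 0.234, -0.003], [0.234, -0.972, 0.001], [-0.002, -0.002, -1.0]]
force: [0.5, -0.2, -0.0]
gripper_width: 0.0851
grasp_force: 0.0
```

>>> send_rows(
  dr=[
    [0,0,0],
    [0,0,0],
    [0,0,0],
    [0,0,0],
    [0,0,0],
    [0,0,0],
    [0,0,0],
    [0,0,0],
    [0,0,0],
    [0,0,0],
  ],
  offset=[
    [0,0,0],
    [0,0,0],
    [0,0,0],
    [0,0,0],
    [0,0,0],
    [0,0,0],
    [0,0,0],
    [0,0,0],
    [0,0,0],
    [0,0,0],
  ],
  grip=[1,1,1,1,1,1,1,1,1,1],
  grip_force=40,
)

```text
time: 3.48
ee_pos: [0.4813, -0.2376, 0.0294]
tool_rot: [[0.972, 0.236, 0.001], [0.236, -0.972, -0.001], [0.001, 0.001, -1.0]]
force: [-1.0, 0.3, 6.0]
gripper_width: 0.0208
grasp_force: 39.4
```

>>> send_rows(
  dr=[
    [0,0,0],
    [0,0,0],
    [0,0,0],
    [0,0,0],
    [0,0,0],
    [0,0,0],
    [0,0,0],
    [0,0,0],
    [0,0,0],
    [0,0,0],
  ],
  offset=[
    [0,0,-0.2],
    [0,0,-0.4],
    [0,0,-0.8],
    [0,0,-1],
    [0,0,-1],
    [0,0,-1],
    [0,0,-1],
    [0,0,-1],
    [0,0,-0.8],
    [0,0,-0.4],
  ],
  grip=[1,1,1,1,1,1,1,1,1,1],
)

```text
time: 4.32
ee_pos: [0.4817, -0.2379, 0.2221]
tool_rot: [[0.972, 0.236, 0.004], [0.236, -0.972, -0.002], [0.004, 0.003, -1.0]]
force: [-0.2, 0.0, -1.4]
gripper_width: 0.0205
grasp_force: 39.2
```

>>> send_rows(
  dr=[
    [0,0,0],
    [0,0,0],
    [0,0,0],
    [0,0,0],
    [0,0,0],
    [0,0,0],
    [0,0,0],
    [0,0,0],
    [0,0,0],
    [0,0,0],
  ],
  offset=[
    [0.1,-0.3,0],
    [0.2,-0.6,0],
    [0.27,-0.9,0],
    [0.27,-0.9,0],
    [0.27,-0.9,0],
    [0.27,-0.9,0],
    [0.27,-0.9,0],
    [0.27,-0.9,0],
    [0.27,-0.9,0],
    [0.27,-0.9,0],
  ],
  grip=[1,1,1,1,1,1,1,1,1,1],
)

```text
time: 5.15
ee_pos: [0.4914, -0.0244, 0.2167]
tool_rot: [[0.972, 0.236, -0.004], [0.236, -0.972, 0.0], [-0.003, -0.001, -1.0]]
force: [1.1, 0.2, -2.4]
gripper_width: 0.0204
grasp_force: 39.2
```

>>> send_rows(
  dr=[
    [0,0,0],
    [0,0,0],
    [0,0,0],
    [0,0,-0.25],
    [0,0,-0.5],
    [0,0,-0.5],
    [0,0,-0.5],
    [0,0,-0.25],
    [0,0,0],
    [0,0,0],
  ],
  offset=[
    [0.27,-0.9,0],
    [0.27,-0.9,0],
    [0.27,-0.9,0],
    [0.27,-0.9,0],
    [0.27,-0.9,0],
    [0.27,-0.9,0],
    [0.1,-0.5,0],
    [0,-0.3,0],
    [0,0,0],
    [0,0,0],
  ],
  grip=[1,1,1,1,1,1,1,1,1,1],
)

```text
time: 5.98
ee_pos: [0.4909, 0.1338, 0.2176]
tool_rot: [[0.888, 0.46, -0.002], [0.46, -0.888, -0.001], [-0.002, -0.0, -1.0]]
force: [-0.4, -0.9, -1.6]
gripper_width: 0.0209
grasp_force: 39.3
```

```bash
python3 - <<'E'
from h import *
c=snap('wrist','w2');s=c['s'];print(s['ee_pos'],s['joint_positions'].round(1),s['tool_rot'].round(3).tolist())
E
```

```text
[0.49094823 0.1337763  0.21758321] [ 15.3  15.6  -1.1  73.5  -0.  167.9] [[0.888, 0.46, -0.002], [0.46, -0.888, -0.001], [-0.002, -0.0, -1.0]]
```

View pics/w2.png

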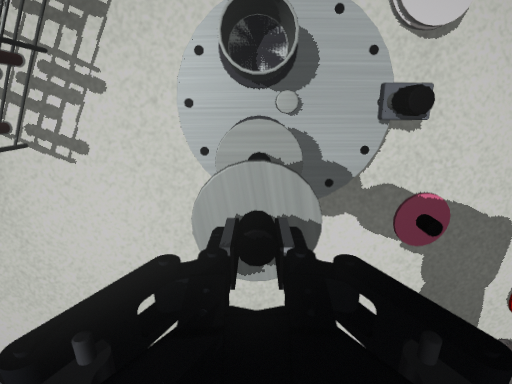

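The wrist view shows the lid held level at (257,220), the open pot's mouth at (258,30), the closed pot behind the lid, and the plunger knob at (420,100).

```bash
python3 - <<'E'
from h import *
c=load('w2');Q=cloud(c);s=c['s'];R=s['tool_rot']
L=fit('held disc',Q,s['ee_pos'],.05,.192,.206)
d=np.hypot(Q[...,0]-s['ee_pos'][0],Q[...,1]-s['ee_pos'][1]);P=Q[(d<.05)&(Q[...,2]>.19)&(Q[...,2]<.208)]
n=np.linalg.svd(P-P.mean(0),full_matrices=0)[2][2];print('normal',n,P[:,2].min(),P[:,2].max())
print('held in tool',R.T@(np.array([L[0],L[1],s['ee_pos'][2]])-s['ee_pos']))
o=fit('rim',Q,[.607,.192],.05,.098,.115)
fit('closed',Q,[.511,.140],.06,.107,.118)
k=fit('plg',Q,[.6225,.0445],.025,.112,.13); fit('plgtop',Q,[.6225,.0445],.025,.119,.13)
p=Q[(np.hypot(Q[...,0]-.607,Q[...,1]-.192)<.05)&(Q[...,2]>.098)];
T2=Q[(np.hypot(Q[...,0]-.569,Q[...,1]-.1)<.1)&(np.abs(Q[...,2]-.046)<.006)];print('table z',np.median(T2[:,2]))
fit('table',Q,[.58,.15],.15,.040,.052)
E
```

```text
held disc 7750 mean [0.5027 0.1406 0.2013] fit [0.492  0.1351 0.0396] z 0.2013
normal [0.00399632 0.00327624 0.99998665] 0.1958359164655584 0.20799407145343013
held in tool [ 1.52460182e-03 -6.99194864e-04 -3.36435189e-06]
rim 921 mean [0.6035 0.1911 0.1051] fit [0.6075 0.1935 0.0334] z 0.1058
closed 3089 mean [0.5262 0.1497 0.1123] fit [0.5111 0.1425 0.0395] z 0.1123
plg 793 mean [0.622  0.0502 0.1201] fit [0.6224 0.0489 0.0125] z 0.1209
plgtop 624 mean [0.6228 0.0489 0.1211] fit [0.6228 0.0486 0.0118] z 0.1212
table z 0.04639620997137023
table 26779 mean [0.5886 0.1428 0.0468] fit [0.5735 0.1416 0.1194] z 0.0464
```

>>> send_rows(
  dr=[
    [0,0,0],
    [0,0,0],
    [0,0,0],
    [0,0,0],
    [0,0,0],
    [0,0,0],
    [0,0,0],
    [0,0,0],
    [0,0,0],
    [0,0,0],
  ],
  offset=[
    [0.3,0.05,0],
    [0.7,0,0],
    [0.9,0,0],
    [0.9,0,0],
    [0.9,0,0],
    [0.8,0,0],
    [0.49,0,0],
    [0.2,0,0],
    [0,0,0],
    [0,0,0],
  ],
  grip=[1,1,1,1,1,1,1,1,1,1],
)

```text
time: 6.87
ee_pos: [0.6075, 0.1916, 0.2181]
tool_rot: [[0.889, 0.459, -0.001], [0.459, -0.889, -0.0], [-0.001, -0.0, -1.0]]
force: [0.1, -0.1, -1.1]
gripper_width: 0.0206
grasp_force: 39.3
```

>>> send_rows(
  dr=[
    [0,0,0],
    [0,0,0],
    [0,0,0],
    [0,0,0],
    [0,0,0],
    [0,0,0],
    [0,0,0],
    [0,0,0],
    [0,0,0],
    [0,0,0],
  ],
  offset=[
    [0,0,0.3],
    [0,0,0.4],
    [0,0,0.5],
    [0,0,0.5],
    [0,0,0.4],
    [0,0,0.3],
    [0,0,0.2],
    [0,0,0],
    [0,0,0],
    [0,0,0],
  ],
  grip=[1,1,1,1,1,1,1,1,1,1],
)

```text
time: 7.7
ee_pos: [0.6081, 0.1926, 0.1543]
tool_rot: [[0.888, 0.46, 0.001], [0.46, -0.888, 0.0], [0.001, 0.0, -1.0]]
force: [-0.2, 0.4, -1.9]
gripper_width: 0.0203
grasp_force: 39.3
```

```bash
python3 - <<'E'
from h import *
c=snap('wrist','w3');Q=cloud(c);s=c['s'];print(s['ee_pos'],s['joint_positions'].round(1),s['tool_rot'].round(3).tolist(),s['force'])
e=s['ee_pos'];L=fit('held',Q,e,.05,e[2]-.022,e[2]-.012)
print(delta(s,[e[0]+.6077-L[0],e[1]+.1936-L[1],.1283]))
E
```

```text
[0.60808603 0.19261733 0.15427428] [ 17.6  32.1  14.5  72.3   0.  170.2] [[0.888, 0.46, 0.001], [0.46, -0.888, 0.0], [0.001, 0.0, -1.0]] [-0.20070974  0.43655017 -1.94009594]
held 7735 mean [0.6198 0.1994 0.138 ] fit [0.6092 0.194  0.0396] z 0.138
[-0.06 -0.01  1.04]
```

>>> send_rows(
  dr=[
    [0,0,0],
    [0,0,0],
    [0,0,0],
    [0,0,0],
    [0,0,0],
    [0,0,0],
    [0,0,0],
    [0,0,0],
    [0,0,0],
    [0,0,0],
  ],
  offset=[
    [-0.06,0,0.15],
    [0,0,0.2],
    [0,0,0.2],
    [0,0,0.15],
    [0,0,0.1],
    [0,0,0.1],
    [0,0,0.05],
    [0,0,0.05],
    [0,0,0.04],
    [0,0,0],
  ],
  grip=[1,1,1,1,1,1,1,1,1,1],
)

```text
time: 8.58
ee_pos: [0.6063, 0.1918, 0.1285]
tool_rot: [[0.888, 0.46, 0.001], [0.46, -0.888, 0.0], [0.001, 0.0, -1.0]]
force: [-1.7, -1.0, 3.2]
gripper_width: 0.0205
grasp_force: 39.7
```

Contact is beginning. I'll press down slightly, then check the seat.

>>> send_rows(
  dr=[
    [0,0,0],
    [0,0,0],
    [0,0,0],
    [0,0,0],
    [0,0,0],
    [0,0,0],
    [0,0,0],
    [0,0,0],
    [0,0,0],
    [0,0,0],
  ],
  offset=[
    [0,0,0.02],
    [0,0,0.02],
    [0,0,0],
    [0,0,0],
    [0,0,0],
    [0,0,0],
    [0,0,0],
    [0,0,0],
    [0,0,0],
    [0,0,0],
  ],
  grip=[1,1,1,1,1,1,1,1,1,1],
)

```text
time: 9.42
ee_pos: [0.6063, 0.1918, 0.1284]
tool_rot: [[0.888, 0.46, 0.001], [0.46, -0.888, 0.0], [0.001, 0.0, -1.0]]
force: [-4.2, -1.1, 7.4]
gripper_width: 0.0205
grasp_force: 40.0
```

```bash
python3 - <<'E'
from h import *
c=snap('wrist','w4');Q=cloud(c);s=c['s'];print(s['ee_pos'],s['tool_rot'].round(3).tolist(),s['force'],s['moment'])
e=s['ee_pos'];L=fit('held',Q,e,.05,e[2]-.022,e[2]-.012)
d=np.hypot(Q[...,0]-L[0],Q[...,1]-L[1]);P=Q[(d<.038)&(Q[...,2]>.1)&(Q[...,2]<.12)];A=np.c_[P[:,:2]-L[:2],np.ones(len(P))];print(np.linalg.lstsq(A,P[:,2],rcond=None)[0])
E
```

```text
[0.60632488 0.19178111 0.12844054] [[0.888, 0.46, 0.001], [0.46, -0.888, 0.0], [0.001, 0.0, -1.0]] [-4.21287133 -1.08364948  7.4030472 ] [-0.26981804  0.87839237 -0.02266723]
held 7738 mean [0.618  0.1986 0.1122] fit [0.6075 0.1931 0.0396] z 0.1122
[ 7.58681453e-05 -3.22048904e-05  1.12351488e-01]
```

The disc top is at 0.1122, the same as the closed pot's lid, and it is level, so the lid is seated. Releasing.

>>> send_rows(
  dr=[
    [0,0,0],
    [0,0,0],
    [0,0,0],
    [0,0,0],
    [0,0,0],
    [0,0,0],
    [0,0,0],
    [0,0,0],
    [0,0,0],
    [0,0,0],
  ],
  offset=[
    [0,0,0],
    [0,0,0],
    [0,0,0],
    [0,0,0],
    [0,0,0],
    [0,0,0],
    [0,0,0],
    [0,0,0],
    [0,0,0],
    [0,0,0],
  ],
  grip=[-0.3,-0.3,-0.3,-0.3,-0.3,-0.3,-0.3,-0.3,-0.3,-0.3],
)

```text
time: 10.3
ee_pos: [0.6063, 0.1917, 0.1265]
tool_rot: [[0.888, 0.46, -0.0], [0.46, -0.888, -0.0], [-0.0, -0.0, -1.0]]
force: [-1.0, 0.2, -0.5]
gripper_width: 0.0555
grasp_force: 0.0
```

>>> send_rows(
  dr=[
    [0,0,0],
    [0,0,0],
    [0,0,0],
    [0,0,0],
    [0,0,0],
    [0,0,0],
    [0,0,0],
    [0,0,0],
    [0,0,0],
    [0,0,0],
  ],
  offset=[
    [0,0,-0.1],
    [0,0,-0.3],
    [0,0,-0.5],
    [0,0,-0.7],
    [0,0,-0.7],
    [0,0,-0.6],
    [0,0,-0.4],
    [0,0,-0.2],
    [0,0,0],
    [0,0,0],
  ],
  grip=[-0.3,-0.3,-0.3,-0.3,-0.3,-0.3,-0.3,-0.3,-0.3,-0.3],
)

```text
time: 11.13
ee_pos: [0.6062, 0.1917, 0.2138]
tool_rot: [[0.888, 0.46, -0.0], [0.46, -0.888, -0.0], [-0.0, -0.0, -1.0]]
force: [-0.4, 0.1, 0.1]
gripper_width: 0.0552
grasp_force: 0.0
```

```bash
python3 - <<'E'
from h import *
c=snap('wrist','w5');Q=cloud(c);s=c['s'];print(s['ee_pos'],s['joint_positions'].round(1),s['force'],s['gripper_width'])
L=fit('lid',Q,[.6075,.1935],.06,.106,.118)
d=np.hypot(Q[...,0]-L[0],Q[...,1]-L[1]);P=Q[(d<.038)&(Q[...,2]>.1)&(Q[...,2]<.12)];A=np.c_[P[:,:2]-L[:2],np.ones(len(P))];print(np.linalg.lstsq(A,P[:,2],rcond=None)[0])
k=fit('plgtop',Q,[.6228,.0486],.025,.117,.13)
print(delta(s,[.6228,.0486,s['ee_pos'][2]]))
E
```

```text
[0.60620408 0.19171649 0.21379405] [ 17.5  30.3  20.5  80.2   0.  170.2] [-0.39973616  0.11277054  0.09686835] 0.0552403548197012
lid 5026 mean [0.6097 0.1941 0.1123] fit [0.6074 0.1929 0.0396] z 0.1123
[ 0.00047423 -0.00056179  0.11236688]
plgtop 482 mean [0.6235 0.0499 0.1209] fit [0.6231 0.0489 0.0125] z 0.1211
[-2.04  5.39  0.  ]
```

View pics/w5.png

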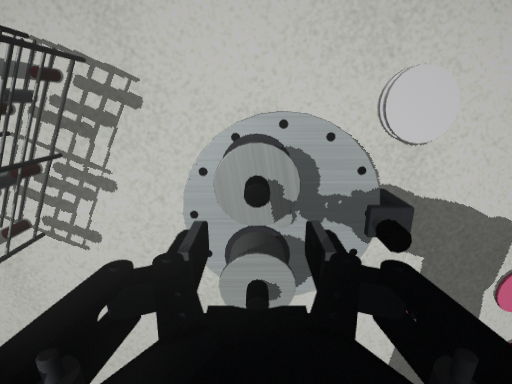

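The lid sits level on the pot, released, with its knob at (257,190). The plunger knob is at (393,235). I'll move over it and descend.

>>> send_rows(
  dr=[
    [0,0,0],
    [0,0,0],
    [0,0,0],
    [0,0,0],
    [0,0,0],
    [0,0,0],
    [0,0,0],
    [0,0,0],
    [0,0,0],
    [0,0,0],
  ],
  offset=[
    [-0.13,0.3,0],
    [-0.2,0.6,0],
    [-0.3,0.8,0],
    [-0.35,0.9,0],
    [-0.35,0.9,0],
    [-0.3,0.8,0],
    [-0.2,0.6,0],
    [-0.15,0.3,0],
    [-0.05,0.18,0],
    [0,0,0],
  ],
  grip=[-0.3,-0.3,-0.3,-0.3,-0.3,-0.3,-0.3,-0.3,-0.3,-0.3],
)

```text
time: 12.02
ee_pos: [0.623, 0.0475, 0.2137]
tool_rot: [[0.889, 0.458, -0.001], [0.458, -0.889, -0.0], [-0.001, -0.0, -1.0]]
force: [0.2, 0.0, 0.0]
gripper_width: 0.0554
grasp_force: 0.0
```

>>> send_rows(
  dr=[
    [0,0,0],
    [0,0,0],
    [0,0,0],
    [0,0,0],
    [0,0,0],
    [0,0,0],
    [0,0,0],
    [0,0,0],
    [0,0,0],
    [0,0,0],
  ],
  offset=[
    [0,0,0.3],
    [0,0,0.6],
    [0,0,0.7],
    [0,0,0.7],
    [0,0,0.7],
    [0,0,0.6],
    [0,0,0.5],
    [0,0,0.3],
    [0,0,0.15],
    [0,0,0],
  ],
  grip=[-0.3,-0.3,-0.3,-0.3,-0.3,-0.3,-0.3,-0.3,-0.3,-0.3],
)

```text
time: 12.85
ee_pos: [0.6224, 0.0497, 0.0992]
tool_rot: [[0.887, 0.461, -0.002], [0.461, -0.887, -0.0], [-0.002, -0.001, -1.0]]
force: [-0.6, -0.5, -0.4]
gripper_width: 0.0558
grasp_force: 0.0
```

```bash
python3 - <<'E'
from h import *
s=manip.sense();print(s['ee_pos'],s['force'],delta(s,[.623,.0488,.099]))
E
```

```text
[0.62237873 0.04970666 0.09916309] [-0.55132669 -0.45795675 -0.35258741] [0.01 0.04 0.01]
```

>>> send_rows(
  dr=[
    [0,0,0],
    [0,0,0],
    [0,0,0],
    [0,0,0],
    [0,0,0],
    [0,0,0],
    [0,0,0],
    [0,0,0],
    [0,0,0],
    [0,0,0],
  ],
  offset=[
    [0,0.04,0],
    [0,0,0],
    [0,0,0],
    [0,0,0],
    [0,0,0],
    [0,0,0],
    [0,0,0],
    [0,0,0],
    [0,0,0],
    [0,0,0],
  ],
  grip=[1,1,1,1,1,1,1,1,1,1],
  grip_force=80,
)

```text
time: 13.68
ee_pos: [0.6245, 0.0479, 0.1017]
tool_rot: [[0.888, 0.46, 0.003], [0.46, -0.888, -0.0], [0.002, 0.001, -1.0]]
force: [0.5, -0.8, 6.4]
gripper_width: 0.0217
grasp_force: 78.3
```

>>> send_rows(
  dr=[
    [0,0,0],
    [0,0,0],
    [0,0,0],
    [0,0,0],
    [0,0,0],
    [0,0,0],
    [0,0,0],
    [0,0,0],
    [0,0,0],
    [0,0,0],
  ],
  offset=[
    [0,0,-0.06],
    [0,0,-0.1],
    [0,0,-0.12],
    [0,0,-0.12],
    [0,0,-0.12],
    [0,0,-0.12],
    [0,0,-0.08],
    [0,0,-0.06],
    [0,0,0],
    [0,0,0],
  ],
  grip=[1,1,1,1,1,1,1,1,1,1],
)

```text
time: 14.52
ee_pos: [0.6244, 0.0479, 0.1174]
tool_rot: [[0.888, 0.46, 0.0], [0.46, -0.888, -0.0], [-0.0, 0.0, -1.0]]
force: [7.8, -0.3, -11.6]
gripper_width: 0.0221
grasp_force: 78.7
```

```bash
python3 - <<'E'
from h import *
c=snap('wrist','w6');Q=cloud(c);s=c['s'];print(s['ee_pos'],s['force'],s['moment'],s['gripper_width'],s['grasp_force'])
fit('plgtop',Q,[.623,.0485],.011,.112,.15)
E
```

```text
[0.6244126  0.04791876 0.11743711] [  7.79520107  -0.25189405 -11.63323747] [-0.13273081 -1.61936789 -0.02620519] 0.022120563498899872 78.72814893722534
plgtop 1607 mean [0.6239 0.0495 0.1357] fit [0.623  0.0486 0.0109] z 0.1367
```

>>> send_rows(
  dr=[
    [0,0,0],
    [0,0,0],
    [0,0,0],
    [0,0,0],
    [0,0,0],
    [0,0,0],
    [0,0,0],
    [0,0,0],
    [0,0,0],
    [0,0,0],
  ],
  offset=[
    [0,0,-0.05],
    [0,0,-0.05],
    [0,0,-0.05],
    [0,0,-0.05],
    [0,0,-0.04],
    [0,0,0],
    [0,0,0],
    [0,0,0],
    [0,0,0],
    [0,0,0],
  ],
  grip=[1,1,1,1,1,1,1,1,1,1],
)

```text
time: 15.4
ee_pos: [0.6244, 0.0479, 0.1219]
tool_rot: [[0.888, 0.46, -0.001], [0.46, -0.888, -0.0], [-0.001, -0.0, -1.0]]
force: [10.2, -0.6, -16.1]
gripper_width: 0.0222
grasp_force: 79.5
```

```bash
python3 - <<'E'
from h import *
c=snap('wrist','w7');Q=cloud(c);s=c['s'];print(s['ee_pos'],s['force'],s['moment'],s['gripper_width'],s['grasp_force'])
fit('plgtop',Q,[.623,.0485],.011,.112,.15)
E
```

```text
[0.62439999 0.04792822 0.12188865] [ 10.18323429  -0.63175276 -16.11132838] [-0.07741032 -2.10807786  0.03008134] 0.02222504163986501 79.48980331420898
plgtop 1604 mean [0.6239 0.0495 0.1399] fit [0.6231 0.0485 0.0109] z 0.141
```

>>> send_rows(
  dr=[
    [0,0,0],
    [0,0,0],
    [0,0,0],
    [0,0,0],
    [0,0,0],
    [0,0,0],
    [0,0,0],
    [0,0,0],
    [0,0,0],
    [0,0,0],
  ],
  offset=[
    [0,0,-0.02],
    [0,0,-0.02],
    [0,0,0],
    [0,0,0],
    [0,0,0],
    [0,0,0],
    [0,0,0],
    [0,0,0],
    [0,0,0],
    [0,0,0],
  ],
  grip=[1,1,1,1,1,1,1,1,1,1],
)

```text
time: 16.28
ee_pos: [0.6244, 0.0479, 0.1219]
tool_rot: [[0.888, 0.46, -0.002], [0.46, -0.888, -0.001], [-0.002, -0.0, -1.0]]
force: [11.5, 0.1, -19.9]
gripper_width: 0.0221
grasp_force: 79.4
```

```bash
python3 - <<'E'
from h import *
c=snap('wrist','w8');Q=cloud(c);s=c['s'];print(s['ee_pos'],s['force'],s['moment'],s['gripper_width'],s['grasp_force'])
fit('plgtop',Q,[.623,.0485],.011,.112,.15)
E
```

```text
[0.62438363 0.04789816 0.12191942] [ 11.48970232   0.12623382 -19.88186391] [-0.08385054 -2.41367379  0.03787788] 0.022138179370251195 79.36833500862122
plgtop 1615 mean [0.6239 0.0495 0.14  ] fit [0.6231 0.0485 0.0109] z 0.1411
```

View pics/w8.png

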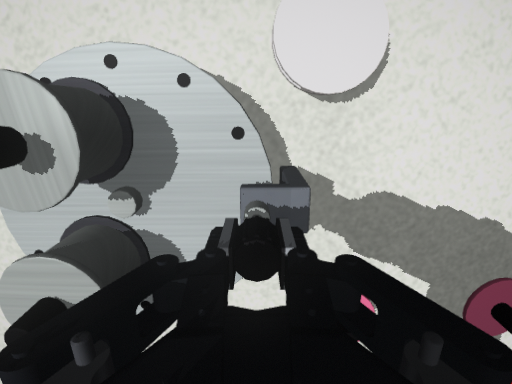

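The force rose to 20 N without further travel and the knob top is at 0.141, so the plunger is against its stop. The picture shows the knob gripped at (258,250) and both pots lidded on the left. Handing in.

```bash
python3 -c "
from workcell import manip
print(manip.sign_off())"
```

```text
the job is handed in; nothing more can be done
None
```

The steel lid sits seated and level on the open pot and has been let go; the plunger is held fully pulled against its stop, and the job was handed in at about 16 s.

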